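# Snap the back cover onto a toy walkie-talkie

## Task

One of the two walkie-talkie cases on the bench has its back cover laid on it but not clipped in: it stands a few millimetres proud all round. Press that cover down corner by corner, not all at once, until every clip has snapped home and the cover sits flush on the case, then take the hand away.

Things in the scene. Friction and masses are not known exactly. Their poses are not given: they have to be found in the camera images.
- case: Fixed grey nest (210 x 116 x 14 mm, x -90 to +120 mm) with the orange walkie-talkie case to be closed: an open-topped box 140 (x) by 76 (y) mm, black stub antenna out of its +x end (to x = 112 mm, below the rim). Origin: on the bench under the centre of the case; z up. Rim 42 mm above it. An identical nest (not listed) has an open case with no cover.
- rim (a point): Centre of the case's opening, at rim height (42 mm above the bench), axes as the case. The cover's underside lies here when home, its top 5 mm higher. Four spring clips are inside at x = +-50, y = +-31 mm. A corner gives way at 3 to 6 N (the later ones up to 12 N), snaps, stays, and the rim stops it. Pressing a clipped corner again does no harm.
- cover: Loose orange back cover, a 140 (x) by 76 (y) by 5 mm plate, 60 g, hooks and posts below, flat black belt clip 44 x 18 x 3 mm mid-top. Origin: centre of the plate's underside; z up. At the start level on the clips, located by the case, 6 mm above the rim. Press its top over the clips, at x = +-50, y = +-28 mm. As one corner goes down the opposite may rise until pressed in turn.
Not all that is in view belongs to the job. What is shaped like the cover but blue is not meant. Leave any purple look-alike of the case alone.

How it is judged (in metres and radians):
On the way:
1. the cover is pressed down at one corner or end first: it leans at least 2 degrees to the case (angle between the z axis of cover and the z axis of case, either way round above 0.035 rad), for 0.1 s.
At the end, for the whole second after the job is handed in: The cover is clipped home at all four corners: its underside within 1.8 mm of the rim of the case, level with it within 1.7 degrees, centred on the case within 5 mm and 3.4 degrees, and at rest (z of cover in the frame of case below 0.0438 m and angle between the z axis of cover and the z axis of case, either way round below 0.03 rad and angle between the x axis of cover and the x axis of case, either way round below 0.06 rad and horizontal distance between cover and case below 0.005 m and linear speed of cover below 0.02 m/s); the robot touches nothing.
It also fails if it takes over 40 s, if anything falls off the work surface, if the arm or the gripper's body presses on something with over 40 N, if the wrist force passes 120 N, or if a joint passes its speed limit or range.

## Robot

A 7-joint arm with a two-finger parallel gripper is mounted at the origin on the work surface. World frame = base frame: x ahead of the robot, y to its left, z up, the work surface at z = 0. Lengths are in m, angles in degrees, forces in N, time in s.
With the tool pointing down it reaches from about 0.425 to 0.95 m from the base axis. Payload 4.7 kg.
Tool frame: the origin (TCP) lies at the very end of the fingers, on their centre line; the grasp point (between the pads) lies 19 mm behind it; z points along the fingers, y is the line along which they close (so a half turn about z gives the same grasp; the last joint's range is limited). The gripper opens to 85 mm and grips with 20 to 120 N. Pads are 22 mm wide; open, the fingers measure 114 mm over their backs; the gripper's body (76 mm by 85 mm) begins 54 mm behind the grasp point. The pads swing forward as they close: fully open they stand 13 mm farther back than shut.
Start: joints at [73.058, 26.849, -2.785, 87.806, 1.381, 65.374, -4.715], TCP at [0.178, -0.651, 0.231] pointing down, gripper open.
Joint ranges: [-148.3, 148.3], [-19.14, 114.17], [-79.39, 73.82], [5.75, 140.21], [-59.74, 239.74], [12.07, 113.84], [-152.46, 152.46]. Speed limits (degrees/s): [147.25, 147.25, 180, 180, 180, 180, 180].

## Interface

Orientations are given as a 3x3 rotation matrix whose columns are the frame's x, y, z axes.
In Python, from plant import telemetry, cams, ctrl gives the robot as it stands.
- The arm moves only by the tool arm_command, never from a script. Its argument "steps" is a list of rows, each a list of 5 numbers: the shift along the tool's x, y, z in cm, then the turn about the tool's z in rad, then the opening, from 0 (shut) to 1 (fully open). A call has 1 to 12 rows; each row is the pose to reach, as a shift and turn from the pose commanded when the call began, along the tool's axes at that moment; what a row does not reach only later rows make up. A row lasts 1/12 s, in which the tool goes at most 41.7 mm and 7.16 degrees, less where a joint would pass 70% of its speed; a pose out of reach is approached as far as the arm can. A call with a gripper value outside its range is refused whole. The fingers move at their own pace and stop on an object; the grip force is fixed at half the most. Time passes only in rows, so rows that repeat a pose let the fingers close. It gives the time, the measured TCP pose, the force, the opening and the grip force at its end, in the units of the state.
- telemetry.observe(): the state, without advancing time (a new reading comes with each control period).
- cams.read_camera(name): name is "scene" or "top" or "wrist"; returns (picture, depth): 400x640x3 uint8, red, green, blue; 400x640 float32, m along the optical axis (not along the pixel's ray), 0 where there is no reading.
- cams.get_calibration(name): a dict with "camera_matrix" (3x3 intrinsics, pixels), "rvec" (rotation vector, rad) and "tvec" (3), from world to camera coordinates, as OpenCV has them. Camera axes: x right, y down, z forward; pixel columns grow to the right and rows downward; lengths in m; the calibration is good to about 2 mm. A picture is of the moment at which its call begins: read the wrist's pose just before it. get_calibration takes no time and is no camera call; for the wrist camera it gives the pose at the moment of the call.
- ctrl.job_done(): hands the job in; it is judged then, once.
The state is a dict: "t": time; "joint_pos": joint angles; "qd": joint speeds; "joint_efforts": joint torques, N m; "tcp_pos": TCP position; "ee_rot": TCP orientation; "force": force on the tool from outside, world axes, zero at the start; "ft_torque": the same for the moment, N m; "width": finger opening in m; "finger_force": force on a finger pad.
Only numpy, scipy, OpenCV 4.12 (cv2) and the standard library are available. Lean on these libraries where they do the work, as an engineer would, in place of code of your own. Each camera call takes 0.05 s, during which the arm holds its last target. There are 200 camera calls.

## Working session

There is one attempt and no reset: what is moved stays moved. The work goes in short steps, Python scripts to look and compute and a tool call to move; the robot and the scene stay as the last step left them, time stands still between calls to the robot, and variables do not carry over. Pictures are saved under pics/ and viewed, at most 10 in all, crops included, and the job is handed in when it is done.

Besides the shell and the picture viewer there is one more tool, called after ">>>" by a JSON object that holds its "method" and its "body". arm_command: Moves the arm, as the interface text tells. Its arguments: {"type":"object","properties":{"steps":{"type":"array","items":{"type":"array","items":{"type":"number"}}}},"required":["steps"]}

```bash
mkdir -p pics
cat > h.py <<'E'
import numpy as np,cv2
from plant import telemetry,cams,ctrl
def cam(n):
    c=cams.get_calibration(n);im,d=cams.read_camera(n)
    return c,im,d
def pt(c,d,u,v):
    K=np.array(c["camera_matrix"]);R=cv2.Rodrigues(np.array(c["rvec"],float))[0];t=np.array(c["tvec"],float).ravel()
    u=np.asarray(u);v=np.asarray(v);z=d[v,u]
    P=np.stack([(u-K[0,2])/K[0,0]*z,(v-K[1,2])/K[1,1]*z,z],-1)
    return (P-t)@R
E
python3 - <<'E'
from h import *
s=telemetry.observe();print(s["t"],s["tcp_pos"],s["ee_rot"],s["force"])
for n in("top","scene"):
    c,im,d=cam(n);cv2.imwrite(f"pics/{n}.png",im[...,::-1]);np.savez(f"{n}.npz",d=d,im=im,K=c["camera_matrix"],r=c["rvec"],t=c["tvec"])
E
```

```text
0.0 [ 0.17778753 -0.65056472  0.23026648] [[ 9.64604960e-01  2.63698481e-01 -6.17896218e-04]
 [ 2.63699183e-01 -9.64603192e-01  1.85034978e-03]
 [-1.08090238e-04 -1.94779530e-03 -9.99998097e-01]] [-0.08001362 -0.16725257 -0.35444054]
```

View pics/top.png

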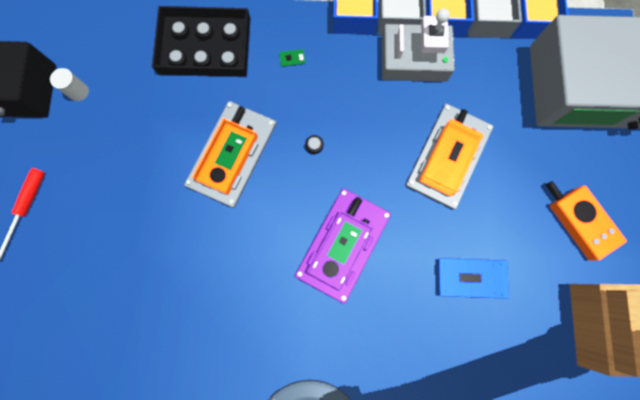

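View pics/scene.png

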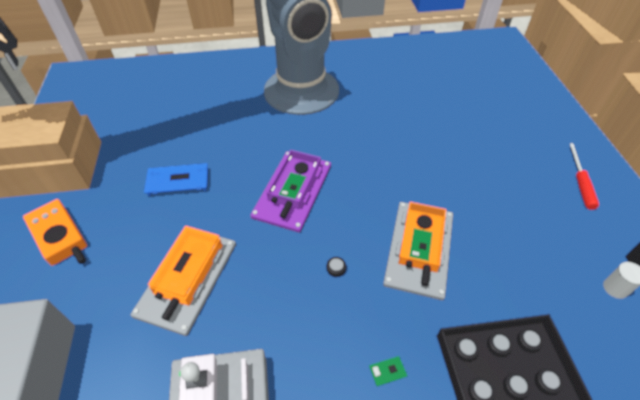

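The top view has these candidates:
- (450,157): orange case with an orange cover and belt clip, in a grey nest.
- (225,155): open orange case with no cover.
- (343,245): purple look-alike.
- (473,278): blue cover.
- (587,220): a stray radio.

(450,157) fits the description. I'll measure it and confirm it in a crop.

Run:
```python
from h import *
z=np.load("top.npz");im=z["im"];d=z["d"];c=dict(camera_matrix=z["K"],rvec=z["r"],tvec=z["t"])
cv2.imwrite("pics/crop.png",cv2.resize(im[95:220,390:510][...,::-1],None,fx=4.5,fy=4.5,interpolation=cv2.INTER_CUBIC))
vv,uu=np.mgrid[95:220,390:510]
P=pt(c,d,uu.ravel(),vv.ravel())
hsv=cv2.cvtColor(im,cv2.COLOR_RGB2HSV)[95:220,390:510].reshape(-1,3)
top=(P[:,2]>.046)&(P[:,2]<.07)&(hsv[:,1]>120)&(hsv[:,0]<25)
Q=P[top];print(len(Q),np.percentile(Q[:,2],[5,50,95]))
print("cover rect",cv2.minAreaRect((Q[:,:2]*1000).astype(np.float32)),np.median(Q,0))
A=np.c_[Q[:,:2]-Q[:,:2].mean(0),np.ones(len(Q))];print("plane",np.linalg.lstsq(A,Q[:,2],rcond=None)[0])
n=(P[:,2]>.008)&(P[:,2]<.02)&(hsv[:,1]<60)
print("nest",cv2.minAreaRect((P[n][:,:2]*1000).astype(np.float32)))
b=(P[:,2]>.046)&(hsv[:,2]<70);print("clip",b.sum(),cv2.minAreaRect((P[b][:,:2]*1000).astype(np.float32)),P[b].mean(0))
print("antenna pix world",pt(c,d,[462],[117]))
```

```text
2262 [0.05279987 0.05510403 0.05747221]
cover rect ((555.5181884765625, -283.5825500488281), (76.17093658447266, 140.89117431640625), 63.80368423461914) [ 0.5511002  -0.28096488  0.05510403]
plane [-0.00151551 -0.00500143  0.05509492]
nest ((568.274658203125, -290.2616271972656), (115.80750274658203, 210.71572875976562), 64.04254913330078)
clip 39 ((569.0459594726562, -290.5735168457031), (9.39139461517334, 22.075986862182617), 63.123741149902344) [ 0.57032518 -0.2906921   0.05784282]
antenna pix world [[ 0.64473549 -0.31093165  0.03900649]]
```

View pics/crop.png

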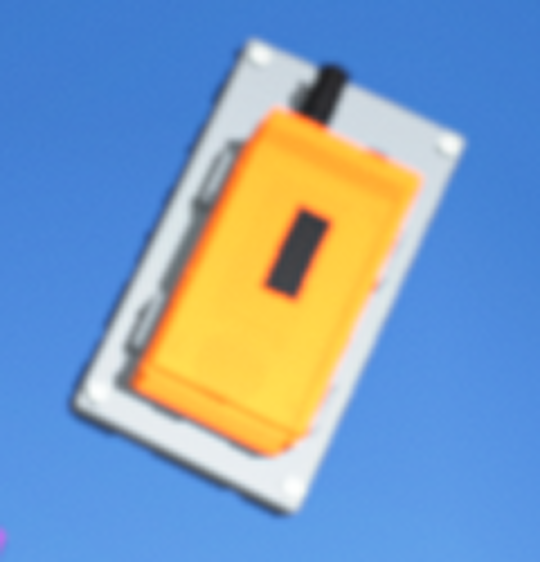

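The crop confirms it: a proud orange cover with a black belt clip, antenna at the upper end. Case origin is (0.555, -0.284) with its x axis at -26.1°. The nest and cover measurements agree on this. Next I'll check clearance along the path and compute the shift.

Run:
```python
from h import *
s=telemetry.observe();p=np.array(s["tcp_pos"]);R=np.array(s["ee_rot"])
a=np.radians(-26.1);ex=np.array([np.cos(a),np.sin(a)]);ey=np.array([-np.sin(a),np.cos(a)]);o=np.array([.555,-.2838])
for n in("top","scene"):
    z=np.load(n+".npz");c=dict(camera_matrix=z["K"],rvec=z["r"],tvec=z["t"]);vv,uu=np.mgrid[0:400,0:640]
    P=pt(c,z["d"],uu.ravel(),vv.ravel());P=P[z["d"].ravel()>0]
    ab=o-p[:2];t=np.clip((P[:,:2]-p[:2])@ab/(ab@ab),0,1);dd=np.linalg.norm(P[:,:2]-p[:2]-t[:,None]*ab,axis=1)
    for i in range(5):
        m=(dd<.12)&(t>=i/5)&(t<=(i+1)/5);print(n,i,m.sum(),P[m,2].max() if m.any() else 0)
for sx in(1,-1):
  for sy in(1,-1):
    q=o+.05*sx*ex+.028*sy*ey;print(sx,sy,q,(R.T@(np.r_[q,.075]-p))*100)
print(R.T@np.r_[ex,0])
```

```text
top 0 4479 0.14465356946578214
top 1 8299 0.14549132262314377
top 2 6108 0.0395273493066138
top 3 5535 0.028780266155097337
top 4 9792 0.060568420318575025
scene 0 5465 0.343379255297856
scene 1 6234 0.1426781622709351
scene 2 4142 0.037883085385532686
scene 3 4672 0.027068292392010054
scene 4 10500 0.058728303662887366
1 1 [ 0.61221968 -0.28065219] [ 51.65390655 -24.20667021  15.57776512]
1 -1 [ 0.58758308 -0.33094173] [ 47.95157836 -20.00515737  15.57029342]
-1 1 [ 0.52241692 -0.23665827] [ 44.1511932  -30.81795972  15.58973909]
-1 -1 [ 0.49778032 -0.28694781] [ 40.448865   -26.61644688  15.58226739]
[ 0.75027134  0.66112895 -0.0011974 ]
```

>>> {"method": "arm_command", "body": {"steps": [[51.65, -24.2, 0, 0.722, 0], [51.65, -24.2, 0, 0.722, 0], [51.65, -24.2, 0, 0.722, 0], [51.65, -24.2, 0, 0.722, 0], [51.65, -24.2, 0, 0.722, 0], [51.65, -24.2, 0, 0.722, 0], [51.65, -24.2, 0, 0.722, 0], [51.65, -24.2, 0, 0.722, 0], [51.65, -24.2, 0, 0.722, 0], [51.65, -24.2, 0, 0.722, 0], [51.65, -24.2, 0, 0.722, 0], [51.65, -24.2, 0, 0.722, 0]]}}

```text
t: 1.1
tcp_pos: [0.5585, -0.3266, 0.231]
ee_rot: [[0.898, -0.44, -0.001], [-0.44, -0.898, 0.0], [-0.001, 0.0, -1.0]]
force: [0.5, -0.3, -0.4]
width: -0.0001
finger_force: 0.0
```

>>> {"method": "arm_command", "body": {"steps": [[2.8, -6.5, 0, 0, 0], [2.8, -6.5, 0, 0, 0], [2.8, -6.5, 4, 0, 0], [2.8, -6.5, 8, 0, 0], [2.8, -6.5, 12, 0, 0], [2.8, -6.5, 15, 0, 0], [2.8, -6.5, 15.6, 0, 0], [2.8, -6.5, 15.6, 0, 0], [2.8, -6.5, 15.6, 0, 0]]}}

```text
t: 1.85
tcp_pos: [0.6121, -0.2827, 0.0765]
ee_rot: [[0.898, -0.44, 0.002], [-0.44, -0.898, -0.001], [0.002, -0.0, -1.0]]
force: [1.0, -0.4, 0.0]
width: 0.0001
finger_force: 0.0
```

Run:
```python
from h import *
s=telemetry.observe();p=np.array(s["tcp_pos"]);R=np.array(s["ee_rot"])
a=np.radians(-26.1);ex=np.array([np.cos(a),np.sin(a),0]);ey=np.array([-np.sin(a),np.cos(a),0]);o=np.array([.555,-.2838,0])
print(p,"case frame",(p-o)@ex,(p-o)@ey,s["force"])
c,im,d=cam("wrist");cv2.imwrite("pics/w1.png",im[...,::-1])
```

```text
[ 0.61209528 -0.28267785  0.07653996] case frame 0.05077946175481236 0.026126171544729775 [ 1.02722677 -0.38957442  0.03938773]
```

View pics/w1.png

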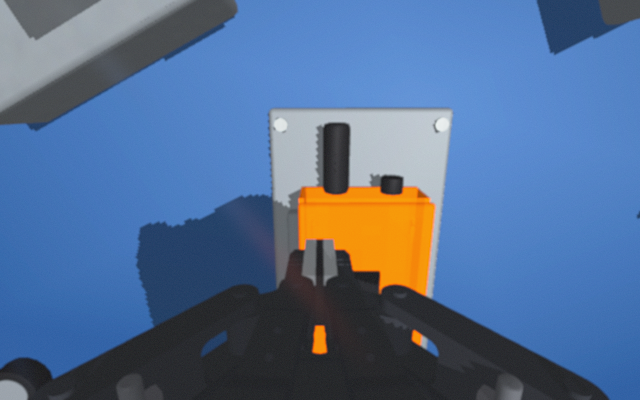

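The wrist view shows the shut fingertips at about (320,245), over the cover's +x/+y corner. I'll press there slowly.

>>> {"method": "arm_command", "body": {"steps": [[0, 0, 1.0, 0, 0], [0, 0, 1.8, 0, 0], [0, 0, 1.9, 0, 0], [0, 0, 2.0, 0, 0], [0, 0, 2.1, 0, 0], [0, 0, 2.2, 0, 0], [0, 0, 2.3, 0, 0], [0, 0, 2.4, 0, 0], [0, 0, 2.5, 0, 0], [0, 0, 2.6, 0, 0], [0, 0, 2.7, 0, 0], [0, 0, 2.8, 0, 0]]}}

```text
t: 2.9
tcp_pos: [0.6121, -0.2823, 0.0488]
ee_rot: [[0.898, -0.44, 0.002], [-0.44, -0.898, -0.0], [0.002, -0.0, -1.0]]
force: [-2.7, 1.4, 14.8]
width: -0.0001
finger_force: 7.3
```

>>> {"method": "arm_command", "body": {"steps": [[0, 0, 0.1, 0, 0], [0, 0, 0.15, 0, 0], [0, 0, 0.2, 0, 0], [0, 0, 0.2, 0, 0]]}}

```text
t: 3.23
tcp_pos: [0.6122, -0.2823, 0.0486]
ee_rot: [[0.898, -0.44, 0.002], [-0.44, -0.898, -0.001], [0.002, -0.0, -1.0]]
force: [-4.3, 2.9, 19.0]
width: -0.0003
finger_force: 9.3
```

That corner has bottomed out on the rim. Next is the (+x, -y) corner.

>>> {"method": "arm_command", "body": {"steps": [[0, 0, -2.5, 0, 0], [0, 0, -2.5, 0, 0], [0, 5.4, -2.5, 0, 0], [0, 5.4, -2.5, 0, 0], [0, 5.4, -2.5, 0, 0], [0, 5.4, -1.7, 0, 0], [0, 5.4, -1.5, 0, 0], [0, 5.4, -1.3, 0, 0], [0, 5.4, -1.1, 0, 0], [0, 5.4, -0.9, 0, 0], [0, 5.4, -0.7, 0, 0], [0, 5.4, -0.5, 0, 0]]}}

```text
t: 4.23
tcp_pos: [0.5881, -0.3302, 0.051]
ee_rot: [[0.898, -0.439, 0.001], [-0.439, -0.898, 0.0], [0.001, -0.0, -1.0]]
force: [-0.1, 1.5, 4.0]
width: 0.0
finger_force: 2.4
```

>>> {"method": "arm_command", "body": {"steps": [[0, 0, 0.1, 0, 0], [0, 0, 0.2, 0, 0], [0, 0, 0.3, 0, 0], [0, 0, 0.4, 0, 0], [0, 0, 0.5, 0, 0], [0, 0, 0.5, 0, 0]]}}

```text
t: 4.73
tcp_pos: [0.5882, -0.3303, 0.0481]
ee_rot: [[0.898, -0.439, 0.001], [-0.439, -0.898, 0.0], [0.001, -0.001, -1.0]]
force: [-3.7, 4.4, 15.3]
width: -0.0001
finger_force: 8.1
```

Down as well. Next is (-x, -y).

>>> {"method": "arm_command", "body": {"steps": [[0, 0, -3, 0, 0], [0, 0, -3, 0, 0], [-5, 0, -3, 0, 0], [-10, 0, -3, 0, 0], [-10, 0, -3, 0, 0], [-10, 0, -3, 0, 0], [-10, 0, -2.2, 0, 0], [-10, 0, -1.8, 0, 0], [-10, 0, -1.5, 0, 0], [-10, 0, -1.2, 0, 0], [-10, 0, -0.9, 0, 0], [-10, 0, -0.6, 0, 0]]}}

```text
t: 5.73
tcp_pos: [0.498, -0.2872, 0.0512]
ee_rot: [[0.898, -0.44, -0.0], [-0.44, -0.898, -0.0], [-0.0, 0.0, -1.0]]
force: [-2.8, 0.6, 7.6]
width: -0.0003
finger_force: 3.8
```

>>> {"method": "arm_command", "body": {"steps": [[0, 0, 0.1, 0, 0], [0, 0, 0.2, 0, 0], [0, 0, 0.3, 0, 0], [0, 0, 0.4, 0, 0], [0, 0, 0.5, 0, 0], [0, 0, 0.6, 0, 0], [0, 0, 0.6, 0, 0]]}}

```text
t: 6.32
tcp_pos: [0.498, -0.287, 0.047]
ee_rot: [[0.898, -0.44, 0.0], [-0.44, -0.898, -0.0], [0.0, 0.0, -1.0]]
force: [-4.4, 2.7, 15.9]
width: -0.0001
finger_force: 7.5
```

Last corner: (-x, +y).

>>> {"method": "arm_command", "body": {"steps": [[0, 0, -3, 0, 0], [0, 0, -3, 0, 0], [0, -5.4, -3, 0, 0], [0, -5.4, -3, 0, 0], [0, -5.4, -3, 0, 0], [0, -5.4, -2.2, 0, 0], [0, -5.4, -1.8, 0, 0], [0, -5.4, -1.5, 0, 0], [0, -5.4, -1.2, 0, 0], [0, -5.4, -0.9, 0, 0], [0, -5.4, -0.6, 0, 0], [0, -5.4, -0.4, 0, 0]]}}

```text
t: 7.32
tcp_pos: [0.5211, -0.2386, 0.0489]
ee_rot: [[0.898, -0.44, -0.0], [-0.44, -0.898, -0.0], [-0.0, 0.0, -1.0]]
force: [-0.2, -0.1, -0.3]
width: -0.0
finger_force: 0.0
```

>>> {"method": "arm_command", "body": {"steps": [[0, 0, 0.1, 0, 0], [0, 0, 0.2, 0, 0], [0, 0, 0.3, 0, 0], [0, 0, 0.4, 0, 0], [0, 0, 0.5, 0, 0], [0, 0, 0.6, 0, 0], [0, 0, 0.6, 0, 0]]}}

```text
t: 7.9
tcp_pos: [0.5214, -0.2384, 0.0469]
ee_rot: [[0.898, -0.44, -0.0], [-0.44, -0.898, -0.0], [0.0, 0.0, -1.0]]
force: [-7.9, 3.3, 25.4]
width: -0.0003
finger_force: 12.8
```

Every corner is down, but the +x pair stopped 1.5 mm higher. I'll press both again a little harder.

>>> {"method": "arm_command", "body": {"steps": [[0, 0, -3, 0, 0], [0, 0, -3, 0, 0], [5, 0, -3, 0, 0], [10, 0, -3, 0, 0], [10, 0, -3, 0, 0], [10, 0, -2, 0, 0], [10, 0, -1.2, 0, 0], [10, 0, -0.6, 0, 0], [10, 0, -0.4, 0, 0], [10, 0, -0.2, 0, 0], [10, 0, 0, 0, 0], [10, 0, 0.1, 0, 0]]}}

```text
t: 8.9
tcp_pos: [0.6096, -0.2815, 0.0469]
ee_rot: [[0.898, -0.44, -0.003], [-0.44, -0.898, 0.001], [-0.003, 0.0, -1.0]]
force: [-12.4, 4.7, 34.2]
width: -0.0004
finger_force: 16.9
```

>>> {"method": "arm_command", "body": {"steps": [[0, 0, -3, 0, 0], [0, 0, -3, 0, 0], [0, 5.4, -3, 0, 0], [0, 5.4, -3, 0, 0], [0, 5.4, -3, 0, 0], [0, 5.4, -2, 0, 0], [0, 5.4, -1.2, 0, 0], [0, 5.4, -0.6, 0, 0], [0, 5.4, -0.4, 0, 0], [0, 5.4, -0.2, 0, 0], [0, 5.4, 0, 0, 0], [0, 5.4, 0, 0, 0]]}}

```text
t: 9.9
tcp_pos: [0.5872, -0.3285, 0.0469]
ee_rot: [[0.899, -0.438, -0.003], [-0.438, -0.899, 0.002], [-0.003, -0.001, -1.0]]
force: [-11.1, 6.2, 33.8]
width: 0.0001
finger_force: 16.3
```

>>> {"method": "arm_command", "body": {"steps": [[0, 0, -3, 0, 0], [0, 0, -7, 0, 0], [-4, 0, -11, 0, 0], [-8, 0, -15, 0, 0], [-12, 0, -19, 0, 0], [-16, 0, -19, 0, 0], [-20, 0, -19, 0, 0], [-22, 0, -19, 0, 0], [-22, 0, -19, 0, 0], [-22, 0, -19, 0, 0]]}}

```text
t: 10.73
tcp_pos: [0.3874, -0.2319, 0.2322]
ee_rot: [[0.899, -0.438, -0.001], [-0.438, -0.899, 0.0], [-0.001, 0.0, -1.0]]
force: [0.7, -1.0, -0.2]
width: -0.0001
finger_force: 0.0
```

Run:
```python
from h import *
s=telemetry.observe();print(s["t"],s["tcp_pos"],s["force"])
c,im,d=cam("top")
vv,uu=np.mgrid[95:220,390:510];P=pt(c,d,uu.ravel(),vv.ravel())
hsv=cv2.cvtColor(im,cv2.COLOR_RGB2HSV)[95:220,390:510].reshape(-1,3)
a=np.radians(-26.1);E=np.array([[np.cos(a),np.sin(a)],[-np.sin(a),np.cos(a)]]);L=(P[:,:2]-[.555,-.2838])@E.T
m=(hsv[:,1]>120)&(hsv[:,0]<25)&(P[:,2]>.04);print("rect",cv2.minAreaRect((P[m][:,:2]*1000).astype(np.float32)))
for sx in(1,-1):
  for sy in(1,-1):
    k=m&(abs(L[:,0]-sx*.05)<.012)&(abs(L[:,1]-sy*.026)<.008);print(sx,sy,k.sum(),np.median(P[k,2]))
k=(abs(L)<[.06,.03]).all(1)&m
print("plane",np.linalg.lstsq(np.c_[L[k],np.ones(k.sum())],P[k,2],rcond=None)[0])
cv2.imwrite("pics/end.png",cv2.resize(im[95:220,390:510][...,::-1],None,fx=4.5,fy=4.5))
```

```text
10.7333 [ 0.38737514 -0.23187692  0.23217583] [ 0.7263656  -1.04086857 -0.15893853]
rect ((443.04315185546875, -194.17774963378906), (98.31271362304688, 445.0578308105469), 51.885501861572266)
1 1 87 0.048694103259087865
1 -1 80 0.04914465968543059
-1 1 0 nan
-1 -1 18 0.04883986627039386
plane [-0.00257182 -0.00505405  0.04903224]
  return _methods._mean(a, axis=axis, dtype=dtype,
  ret = ret.dtype.type(ret / rcount)
```

View pics/end.png

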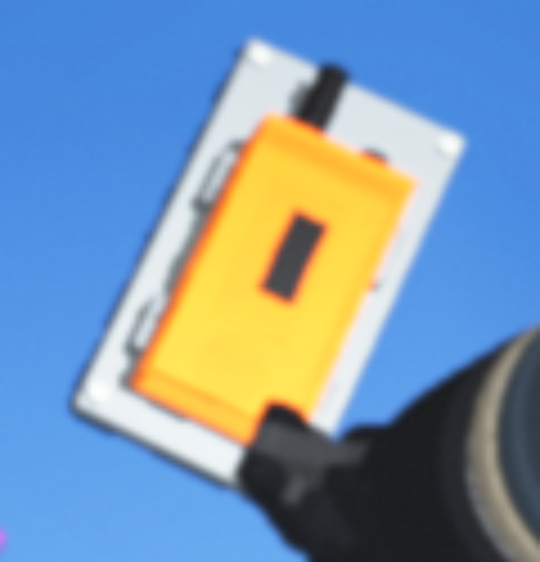

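The picture shows the cover flat on the case. Its top dropped 6.1 mm with no added tilt, and all four corners stopped at 46.9–47.0 mm. The hand is well clear, so I'm handing in.

```bash
python3 -c "
from plant import ctrl;print(ctrl.job_done())"
```

```text
the job is handed in; nothing more can be done
None
```

The cover was pressed down corner by corner and measures flush on the case. The -x/+y corner was hidden from the last picture, so I judged it only from the fingertip stopping at 46.9 mm. The hand is clear and the job was handed in at about 11 s; no verdict was returned.

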